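# Release the coolant tank's pressure cap

### The job

Take the pressure cap off the coolant tank: turn it counter-clockwise (seen from above) until it meets its first stop, push it down against its spring there, keep it down while turning it on past the stop until its two ears are clear of the claws, then lift it off. Set it down gently, upright, inside the empty cardboard tray, let go, and do not wrench the cap or shift the circuit board, heat sink and small carton lying around.

Things in the scene. Friction and masses are not known exactly. Their poses are not given: they have to be found in the camera images.
- tank: Fixed aluminium coolant tank, 170 mm (x) x 130 mm (y), flat deck 75 mm above the bench; origin under its centre, on the filler's axis; z up; two brass hose stubs on its +x end. Angles here are seen from above, counter-clockwise positive. The pressed-past cap is free to lift when its x axis stands 75 to 120 deg from the tank's x axis; if let go there it pops up 4 mm by its spring.
- filler (a point): Centre of the filler on the tank's deck (axes as the tank's); neck 40 mm across, 26 mm high. Hidden under the claws is a stop whose angle differs every time: turned counter-clockwise, the cap is halted when its x axis is somewhere 14 to 46 deg from the tank's. Only within about 4 deg of that stop can it be pressed down; before, it sinks 4 mm at most and a sill bars the turn. Turned hard against it, it jams.
- neck_top (a point): Centre of the neck's rim, 26 mm above the deck; under the cap a spring plunger in it pushes the cap up: 8 N latched, 15 N pressed. At the first stop the cap goes down 8 mm to a hard bottom; it must be at least 6.5 mm down, and be kept there, to turn on past the stop, for 30 deg or more.
- claw (a point): Top of one of two alike steel claws on the deck, the other opposite across the axis. They hook over the cap's ears. Around the filler: 62 mm across inside, 94 mm outside, 22 mm above the deck, one spanning -28 to +63 deg from the tank's +x axis, the other the same from -x; open gaps between.
- cap_center (a point): Centre of the loose black cap, half-way up its 59 mm; z up, x along its rib and ears (alike both ways). 120 g. Skirt 50 mm across, 25 mm high; above it a disc 60 mm across, its flat top 3.5 mm above this point. At the start latched: on the neck's axis, its x axis within 6 deg of the tank's, its underside 9 mm above the deck.
- rib_mid (a point): Middle of the upright grip rib across the cap's disc, 16.5 mm above the cap's centre: 56 mm long (cap's x), 14 mm wide (y), 26 mm high. It can be straddled or pinched from above. The latched cap turns with about 0.1 to 0.3 N m; 0.5 N m more means the stop; over about 1.1 N m, or pressing over 40 N, is wrenching. Held hard on the stop it sticks: ease off, then press.
- cap: The same cap; origin at the centre of its underside, axes as its centre's. Two steel ears at its foot along +x and -x: 80 mm over both, 10 mm wide, 6 mm thick, underside 3 mm above the cap's, each with a small foot 3 mm high under its clockwise edge.
- tray: Fixed empty open cardboard tray, 220 mm (x) x 180 mm (y), 25 mm high, walls and floor about 4 mm; origin at the centre of its underside, on the bench.
- board_mid (a point): Centre of a loose green circuit board, 130 x 200 mm, 14 mm high over its white connector, 5 mm elsewhere; leave alone.
- heatsink_mid (a point): Centre of a loose dark finned heat sink, 70 x 90 x 35 mm; leave alone.
- carton_mid (a point): Centre of a loose small closed carton, 80 x 110 x 50 mm; leave alone.
Things that resemble listed ones, but are neither listed nor needed, are in the scene too. What is shaped like the cap but orange is not meant. Of the things that look like the tank, the larger one is meant.

How it is judged:
By the outcome, as a careful person would: the job done as asked, in the order asked, and still so for the second after the job is handed in, with the robot touching nothing.
It also fails if it takes over 58 s, if anything falls off the work surface, if the arm or the gripper's body presses on something with over 40 N, if the wrist force passes 120 N, or if a joint passes its speed limit or range.

### The arm

A 7-joint arm with a two-finger parallel gripper is mounted at the origin on the work surface. World frame = base frame: x ahead of the robot, y to its left, z up, the work surface at z = 0. Lengths are in m, angles in rad, forces in N, time in s.
With the tool pointing down it reaches from about 0.425 to 0.925 m from the base axis. Payload 6.8 kg.
Tool frame: the origin (TCP) lies midway between the tips of the shut fingers; the grasp point (between the pads) lies r.grasp_offset behind it (r.grasp_offset is the distance from the TCP to the grasp point, in m); z points along the fingers, y is the direction in which the jaws open and shut (so a half turn about z gives the same grasp; the last joint's range is limited). The gripper opens to 85 mm and grips with 20 to 120 N. Pads are 22 mm wide; open, the fingers measure 114 mm over their backs; the gripper's body (76 mm by 85 mm) begins 54 mm behind the grasp point. The pads swing forward as they close: fully open they stand 13 mm farther back than shut.
Start: joints at [-1.239, 0.477, 0.022, 1.555, -0.011, 1.109, -0.083], TCP at [0.287, 0.611, 0.231] pointing down, gripper open.
Joint ranges: [-2.96, 2.96], [-0.34, 2.1], [-1.41, 1.46], [0.24, 2.44], [-1.37, 4.51], [0.17, 1.92], [-2.96, 2.96]. Speed limits (rad/s): [2.39, 2.39, 3.14, 3.14, 3.14, 3.14, 3.14].

### API

Orientations are given as a rotation vector (axis times angle).
In Python, from bench import r gives the robot as it stands. The module is installed in compiled form; this text tells all that it offers.
- The arm moves only by the tool send_rows, never from a script. Its argument "moves" is one flat list of numbers, 4 for each row, row after row: the shift along the tool's x, y, z in mm, then the turn about the tool's z in degrees. A call has 1 to 8 rows; each row is the pose to reach, as a shift and turn from the pose commanded when the call began, along the tool's axes at that moment; what a row does not reach only later rows make up. A row lasts 1/8 s, in which the tool goes at most 62.5 mm and 10.7 degrees, less where a joint would pass 70% of its speed; a pose out of reach is approached as far as the arm can. A call with a gripper value outside its range is refused whole. "hand" is the closure, from 0 (fully open) to 1 (shut), set as the call begins (left out, the last holds). The fingers move at their own pace and stop on an object; "newtons" is the grip in N (left out, the last holds). Time passes only in rows, so rows that repeat a pose let the fingers close. It gives the time, the measured TCP pose, the force and the opening at its end, in the units of the state.
- r.get_obs(): the state, without advancing time (a new reading comes with each control period).
- r.grab_frame(name): name is "scene" or "side" or "wrist"; returns a dict with "img" (420x560x3 uint8, red, green, blue), "mtx" (3x3 intrinsics, pixels), "world_to_cam" (4x4, takes a point from world to camera coordinates). Camera axes: x right, y up, looking along -z (the intrinsics and any distortion apply to the point x, -y, -z); pixel columns grow to the right and rows downward; lengths in m; the calibration is good to about 2 mm. A picture is of the moment at which its call begins. There is no depth.
- r.hand_in(): hands the job in, once; it reports no verdict.
The state is a dict: "clock": time; "joints": joint angles; "qvel": joint speeds; "tau": joint torques, N m; "tcp_pos": TCP position; "orientation": TCP orientation; "contact_force": force on the tool from outside, world axes, zero at the start; "moment": the same for the moment, N m; "grip_width": finger opening in m.
Only numpy, scipy, OpenCV 4.12 (cv2) and the standard library are available. Lean on these libraries where they do the work, as an engineer would, in place of code of your own. Each camera call takes 0.05 s, during which the arm holds its last target.

## Working session

There is one attempt and no reset: what is moved stays moved. The work goes in short steps, Python scripts to look and compute and a tool call to move; the robot and the scene stay as the last step left them, time stands still between calls to the robot, and variables do not carry over. Pictures are saved under pics/ and viewed, and the job is handed in when it is done.

Besides the shell and the picture viewer there is one more tool, called after "Request:" as name(argument=value, ...) on one line, values as JSON. send_rows: Moves the arm, as the interface text tells. Its arguments: {"type":"object","properties":{"moves":{"type":"array"},"hand":{"type":"number"},"newtons":{"type":"number"}},"required":["moves"]}

```bash
mkdir -p pics; python3 - <<'E'
from bench import r
import cv2, numpy as np
for n in ["scene","side","wrist"]:
    f=r.grab_frame(n); cv2.imwrite(f"pics/{n}0.png",f["img"][:,:,::-1]); np.savez(f"{n}0.npz",**f)
    print(n,f["mtx"].round(1).tolist(),f["world_to_cam"].round(3).tolist(),[k for k in f])
o=r.get_obs();print(o,r.grasp_offset)
E
```

```text
scene [[468.2, 0.0, 278.3], [0.0, 468.2, 204.2], [0.0, 0.0, 1.0]] [[-0.902, 0.43, 0.015, 0.492], [-0.318, -0.69, 0.65, 0.07], [0.29, 0.582, 0.76, -1.323], [0.0, 0.0, 0.0, 1.0]] ['img', 'mtx', 'world_to_cam']
side [[468.9, 0.0, 282.8], [0.0, 468.9, 212.9], [0.0, 0.0, 1.0]] [[0.973, -0.229, -0.013, -0.53], [0.172, 0.69, 0.703, -0.143], [-0.152, -0.687, 0.711, -1.097], [0.0, 0.0, 0.0, 1.0]] ['img', 'mtx', 'world_to_cam']
wrist [[316.0, 0.0, 281.6], [0.0, 316.0, 213.7], [0.0, 0.0, 1.0]] [[0.426, 0.905, -0.001, -0.673], [-0.863, 0.406, -0.301, 0.04], [-0.272, 0.129, 0.954, -0.38], [0.0, 0.0, 0.0, 1.0]] ['img', 'mtx', 'world_to_cam']
{'clock': 0.15, 'joints': array([-1.23913529,  0.47761783,  0.02234901,  1.5562053 , -0.01149158,
        1.10931299, -0.08309585]), 'qvel': array([ 1.03860822e-03, -4.71353741e-04, -5.05240459e-04, -3.62187870e-03,
       -2.58564460e-04,  7.24254381e-04,  6.02777001e-05]), 'tau': array([ 2.79406639e-03, -5.96922469e+01,  1.60993930e+00, -2.81488645e+01,
        1.26098067e-02,  6.53341805e-03, -1.71931367e-05]), 'tcp_pos': array([0.28717848, 0.61036058, 0.23055205]), 'orientation': array([-6.85141403e-01, -3.06576377e+00,  2.19996921e-03]), 'contact_force': array([0.2742082 , 0.13096723, 0.61887119]), 'moment': array([-0.02558358,  0.02975696, -0.01098578]), 'grip_width': 0.08519683800433415} 0.0187
```

View pics/scene0.png

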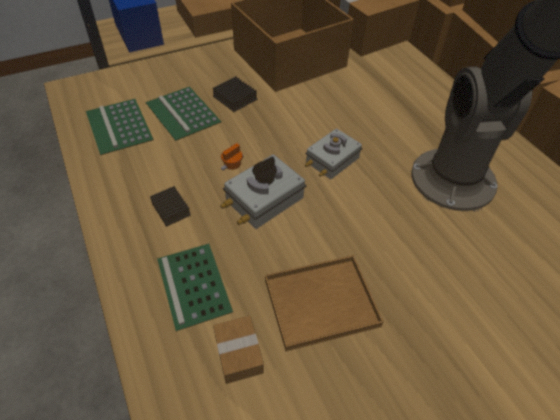

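View pics/side0.png

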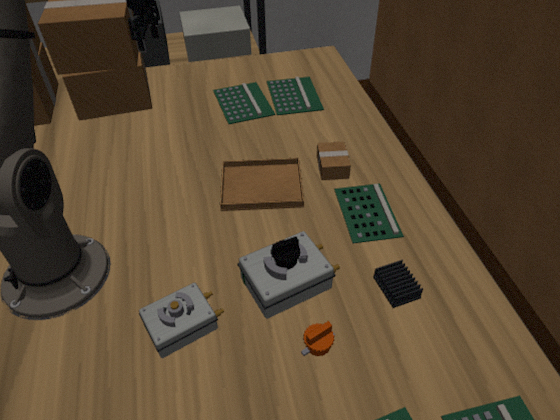

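View pics/wrist0.png

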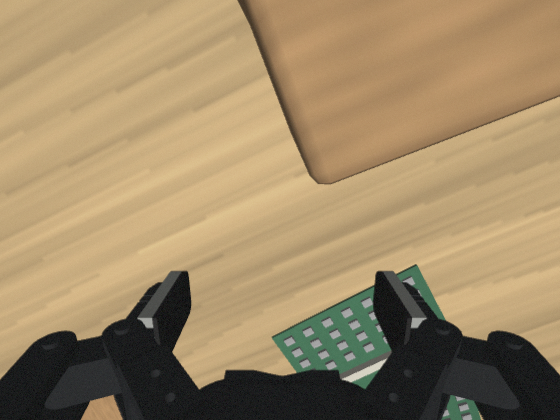

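The scene view shows the larger tank at about (265,188) with the cap on it, the tray at (322,302), and the orange decoy at (232,157). The side view shows the tank at (287,270), the cap at (287,252) and the tray at (262,184). Next I'll measure from enlarged crops.

```bash
cat > h.py <<'E'
import numpy as np, cv2
from scipy.spatial.transform import Rotation as R
def ld(n): 
    d=np.load(n+".npz"); return {k:d[k] for k in d}
def ray(f,p):
    T=f["world_to_cam"];K=f["mtx"]
    d=np.array([(p[0]-K[0,2])/K[0,0],-(p[1]-K[1,2])/K[1,1],-1.])
    c=-T[:3,:3].T@T[:3,3]; return c,T[:3,:3].T@d
def onz(f,p,z):
    c,d=ray(f,p); return c+d*(z-c[2])/d[2]
def proj(f,X):
    T=f["world_to_cam"];K=f["mtx"];X=np.atleast_2d(X)
    c=X@T[:3,:3].T+T[:3,3]
    return np.c_[K[0,0]*c[:,0]/-c[:,2]+K[0,2],K[1,1]*-c[:,1]/-c[:,2]+K[1,2]]
def tri(fs,ps):
    A=0;b=0
    for f,p in zip(fs,ps):
        c,d=ray(f,p);d=d/np.linalg.norm(d);P=np.eye(3)-np.outer(d,d);A=A+P;b=b+P@c
    return np.linalg.solve(A,b)
def crop(f,x0,y0,w,h,s,name):
    cv2.imwrite(name,cv2.resize(np.ascontiguousarray(f["img"][y0:y0+h,x0:x0+w,::-1]),None,fx=s,fy=s,interpolation=cv2.INTER_CUBIC))
E
python3 - <<'E'
from h import *
s=ld("scene0");d=ld("side0")
crop(s,205,140,120,90,6,"pics/c1.png");crop(d,225,215,128,106,6,"pics/c2.png")
E
```

```text
(no output)
```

View pics/c1.png

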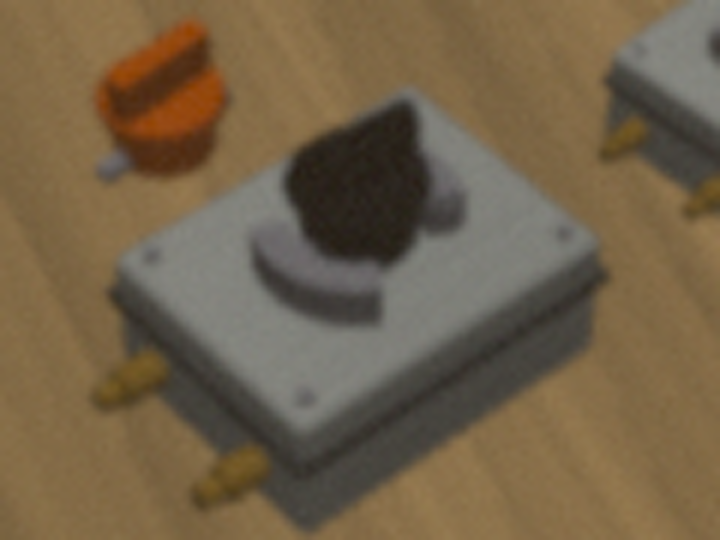

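View pics/c2.png

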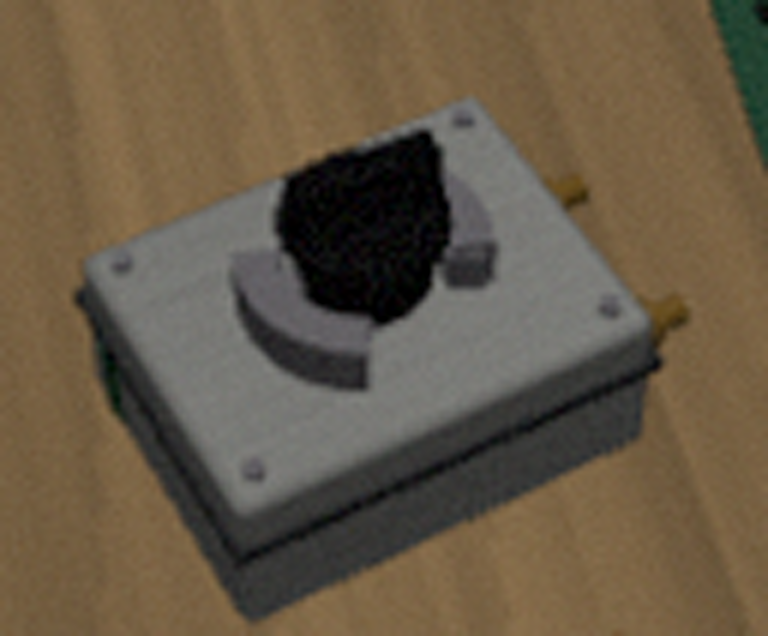

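```bash
python3 - <<'E'
from h import *
s=ld("scene0");d=ld("side0")
ps=[np.array(p)/6+[225,215] for p in [(121,262),(463,119),(611,306),(254,469)]]
P=np.array([onz(d,p,.075) for p in ps]);print(P.round(4),P.mean(0))
dx=(P[1]-P[0]+P[2]-P[3]);print("yaw",np.degrees(np.arctan2(dx[1],dx[0])))
qs=[np.array(p)/6+[205,140] for p in [(151,257),(305,397),(564,233)]]
Q=np.array([onz(s,p,.075) for p in qs]);print(Q.round(4))
print("mid diag (scene)",(Q[0]+Q[2])/2)
# tray
for f,cs in((s,[(267,296),(352,260),(379,320),(291,344)]),(d,[(222,161),(300,160),(302,207),(222,207)])):
    T=np.array([onz(f,p,.025) for p in cs]);print("tray",T.round(3).tolist(),T.mean(0).round(3))
crop(s,250,250,140,105,5,"pics/c3.png");crop(d,205,145,115,75,6,"pics/c4.png")
E
```

```text
[[ 0.432  -0.122   0.075 ]
 [ 0.571  -0.0842  0.075 ]
 [ 0.5992 -0.184   0.075 ]
 [ 0.4604 -0.2224  0.075 ]] [ 0.51565805 -0.15314775  0.075     ]
yaw 15.323535187124913
[[ 0.5962 -0.1823  0.075 ]
 [ 0.568  -0.0831  0.075 ]
 [ 0.4294 -0.1212  0.075 ]]
mid diag (scene) [ 0.51275412 -0.15177397  0.075     ]
tray [[0.635, 0.129, 0.025], [0.412, 0.126, 0.025], [0.44, 0.284, 0.025], [0.637, 0.252, 0.025]] [0.531 0.198 0.025]
tray [[0.434, 0.289, 0.025], [0.651, 0.239, 0.025], [0.608, 0.052, 0.025], [0.407, 0.102, 0.025]] [0.525 0.171 0.025]
```

View pics/c3.png

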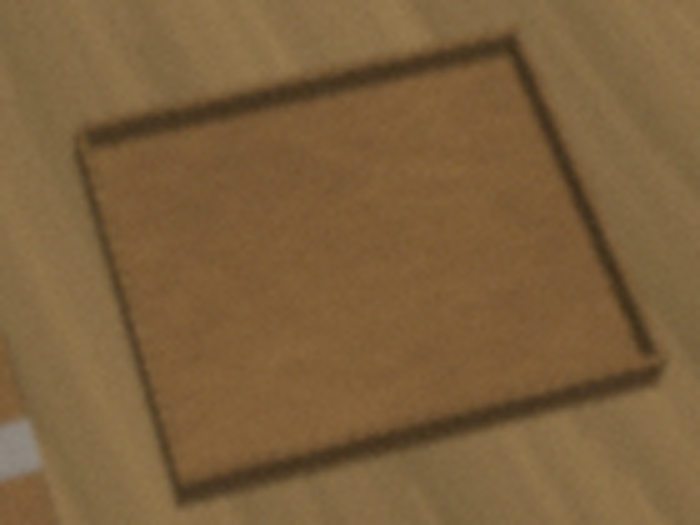

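View pics/c4.png

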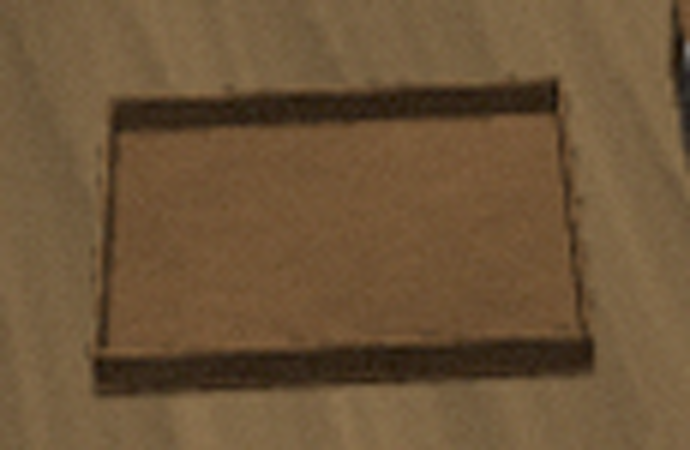

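```bash
cat >> h.py <<'E'
def tomove(o,target,yang):
    """target TCP, yang = tool y azimuth deg -> mm shift in tool axes + turn deg"""
    Rm=R.from_rotvec(o["orientation"]).as_matrix()
    cur=np.degrees(np.arctan2(Rm[1,1],Rm[0,1]))
    ccw=(yang-cur+180)%360-180
    return (Rm.T@(np.array(target)-o["tcp_pos"])*1000).round(2),"turn",round(-ccw,2),"cur y az",round(cur,2)
E
python3 - <<'E'
from h import *
from bench import r
s=ld("scene0");d=ld("side0");w=ld("wrist0")
cs=[np.array(p)/5+[250,250] for p in[(80,135),(515,40),(660,360),(180,490)]];T=np.array([onz(s,p,.025) for p in cs]);print(T.round(3).tolist(),T.mean(0))
cs=[np.array(p)/6+[205,145] for p in[(115,100),(557,80),(592,343),(97,352)]];T=np.array([onz(d,p,.025) for p in cs]);print(T.round(3).tolist(),T.mean(0))
o=r.get_obs();print(tomove(o,[.514,-.1525,.25],-74.7))
c,dd=ray(w,(280,210));print(c,dd, c-o["tcp_pos"])
E
```

```text
[[0.617, 0.083, 0.025], [0.407, 0.123, 0.025], [0.437, 0.291, 0.025], [0.65, 0.255, 0.025]] [0.52764437 0.18789611 0.025     ]
[[0.439, 0.285, 0.025], [0.647, 0.248, 0.025], [0.617, 0.069, 0.025], [0.407, 0.115, 0.025]] [0.52750263 0.1790477  0.025     ]
(array([-530.  , -593.75,  -18.55]), 'turn', np.float64(139.5), 'cur y az', np.float64(64.8))
[0.21763628 0.64220726 0.37352525] [ 0.25990454 -0.1293384  -0.95701764] [-0.0695422   0.03184668  0.1429732 ]
```

Request:
send_rows(moves=[-38,-42,-3,10,-76,-85,-6,20,-114,-127,-9,30,-151,-170,-12,40,-189,-212,-15,50,-227,-254,-18,60,-265,-297,-18,70,-303,-339,-18,80])

```text
clock: 1.15
tcp_pos: [0.4174, 0.1732, 0.2494]
orientation: [-2.501, -1.901, -0.001]
contact_force: [1.8, 1.0, 0.7]
grip_width: 0.0856
```

```bash
python3 - <<'E'
from h import *
from bench import r
o=r.get_obs();print(o["clock"],o["tcp_pos"],tomove(o,[.514,-.1525,.25],-74.7))
E
```

```text
1.15 [0.41736444 0.17317797 0.24937023] (array([-287.93,  180.28,   -0.78]), 'turn', np.float64(59.18), 'cur y az', np.float64(-15.52))
```

Request:
send_rows(moves=[-44,28,0,10,-88,55,0,20,-132,83,0,30,-176,110,0,40,-220,138,0,50,-264,165,0,59.2,-288,180,0,59.2,-288,180,0,59.2])

```text
clock: 2.15
tcp_pos: [0.5152, -0.1525, 0.2492]
orientation: [3.112, 0.42, -0.001]
contact_force: [0.5, -0.6, 0.1]
grip_width: 0.0854
```

```bash
python3 - <<'E'
from h import *
from bench import r
f=r.grab_frame("wrist"); cv2.imwrite("pics/w1.png",f["img"][:,:,::-1]); np.savez("w1.npz",**f)
o=r.get_obs();print(o["clock"],o["joints"].round(2),o["tcp_pos"],tomove(o,[.514,-.1525,.25],-74.7),o["contact_force"],o["moment"])
E
```

```text
2.2 [-0.47  0.29  0.79  1.9  -0.23  1.05 -0.89] [ 0.51507564 -0.15069711  0.24898503] (array([-1.52,  1.45, -1.01]), 'turn', np.float64(0.19), 'cur y az', np.float64(-74.51)) [-0.83834883  0.01671837 -0.64468013] [ 0.04747271 -0.00681381  0.02584289]
```

View pics/w1.png

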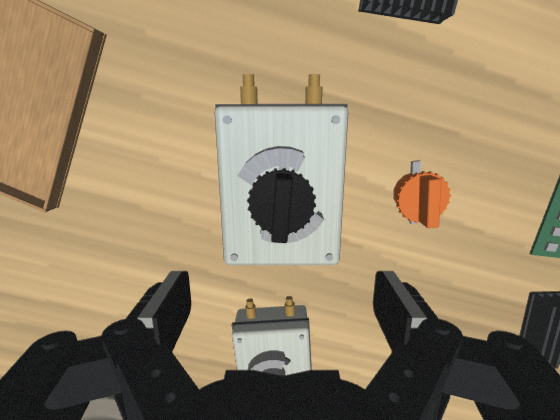

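The wrist view shows the tank centred around (281,185), the cap at (282,205) with its rib nearly vertical, and deck screws near the corners. I'll refine these.

```bash
python3 - <<'E'
from h import *
w=ld("w1");crop(w,210,95,145,180,4,"pics/c5.png")
g=np.clip(w["img"][150:260,230:335].astype(float)*4,0,255).astype(np.uint8)
cv2.imwrite("pics/c6.png",cv2.resize(np.ascontiguousarray(g[:,:,::-1]),None,fx=5,fy=5,interpolation=cv2.INTER_CUBIC))
E
```

```text
(no output)
```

View pics/c5.png

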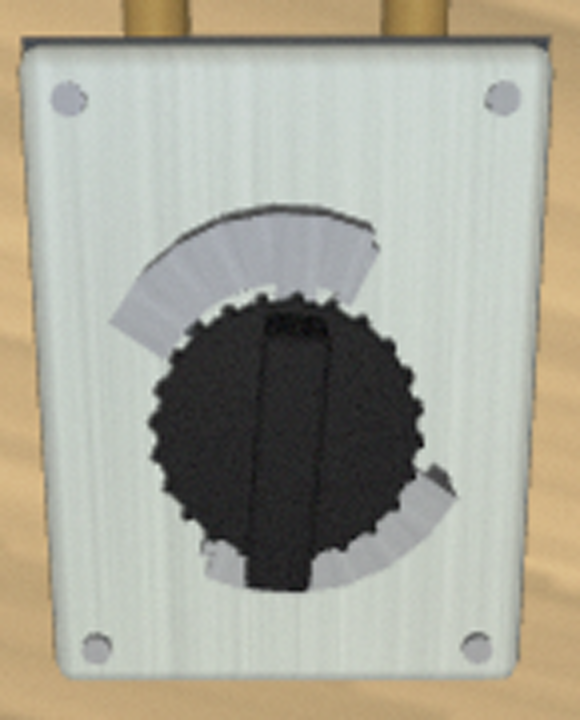

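View pics/c6.png

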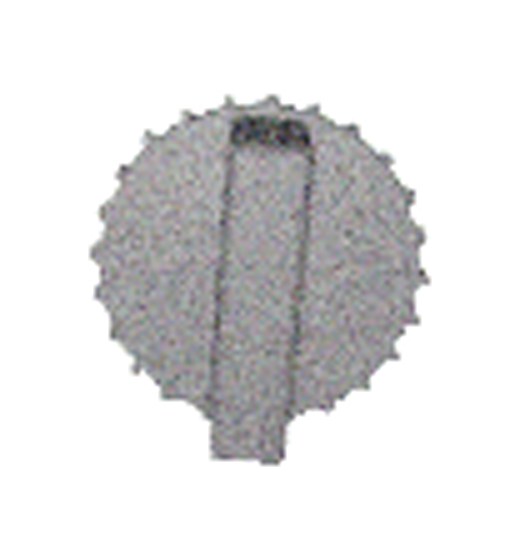

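```bash
python3 - <<'E'
from h import *
from bench import r
w=ld("w1")
S=np.array([onz(w,np.array(p)/4+[210,95],.075) for p in[(69,99),(503,99),(477,648),(97,648)]]);print(S.round(4).tolist(),S.mean(0).round(4))
a=S[0]+S[1]-S[2]-S[3];print("tank yaw",np.degrees(np.arctan2(a[1],a[0])))
Q=np.array([onz(w,np.array(p)/5+[230,150],.143) for p in[(232,148),(309,148),(286,461),(213,458)]]);print(Q.round(4).tolist(),Q.mean(0).round(4))
a=Q[0]+Q[1]-Q[2]-Q[3];print("rib yaw",np.degrees(np.arctan2(a[1],a[0])),np.linalg.norm(a)/2)
o=r.get_obs();m=S.mean(0);yr=np.degrees(np.arctan2(a[1],a[0]))
print(tomove(o,[m[0],m[1],.121],yr-90), o["tcp_pos"])
print(tomove(o,[*Q.mean(0)[:2],.121],yr-90))
E
```

```text
[[0.5705, -0.0843, 0.075], [0.5981, -0.185, 0.075], [0.4586, -0.2237, 0.075], [0.4309, -0.1229, 0.075]] [ 0.5145 -0.154   0.075 ]
tank yaw 15.458545838210107
[[0.5401, -0.1425, 0.143], [0.5434, -0.1544, 0.143], [0.4903, -0.1655, 0.143], [0.4876, -0.1533, 0.143]] [ 0.5154 -0.1539  0.143 ]
rib yaw 11.690506526907702 0.05389770427641633
(array([ -1.3 ,   3.03, 127.99]), 'turn', np.float64(3.8), 'cur y az', np.float64(-74.51)) [ 0.51507564 -0.15069711  0.24898503]
(array([ -0.49,   3.2 , 127.99]), 'turn', np.float64(3.8), 'cur y az', np.float64(-74.51))
```

Request:
send_rows(moves=[-1,2,25,3.8,-1,2,50,3.8,-1,2,70,3.8,-1,2,90,3.8,-1,2,105,3.8,-1,2,116,3.8,-1,2,123,3.8,-1,2,126,3.8])

```text
clock: 3.2
tcp_pos: [0.5151, -0.1523, 0.1231]
orientation: [-3.125, -0.323, -0.0]
contact_force: [-0.1, 1.0, -0.5]
grip_width: 0.0854
```

```bash
python3 - <<'E'
from h import *
from bench import r
f=r.grab_frame("wrist"); cv2.imwrite("pics/w2.png",f["img"][:,:,::-1]); np.savez("w2.npz",**f)
o=r.get_obs();print(o["clock"],o["joints"].round(2),o["tcp_pos"],o["contact_force"],o["moment"])
E
```

```text
3.25 [-0.36  0.47  0.69  2.02 -0.41  0.8  -0.8 ] [ 0.51497303 -0.15228088  0.12302985] [0.03664394 0.22757126 0.68883956] [ 0.01980442  0.04352986 -0.04694863]
```

View pics/w2.png

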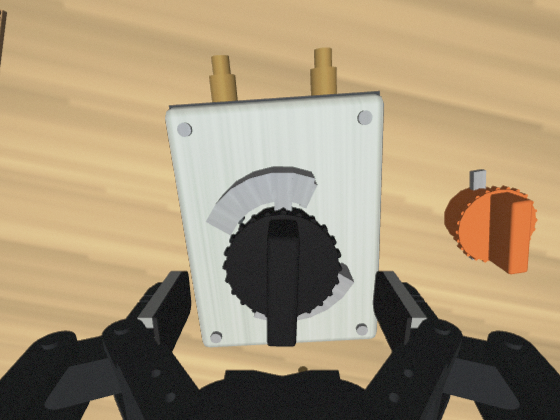

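```bash
python3 - <<'E'
from h import *
from bench import r
w=ld("w2");o=r.get_obs()
t=o["tcp_pos"]
print(proj(w,[t,t+[0,0,.0187],[.5145,-.1538,.143],[.5145,-.1538,.117]]).round(1))
S=np.array([onz(w,p,.075) for p in[(184,129.5),(364.5,117.5),(361.5,329),(216,337.5)]]);print(S.mean(0).round(4));a=S[0]+S[1]-S[2]-S[3];print(np.degrees(np.arctan2(a[1],a[0])))
crop(w,210,150,150,210,4,"pics/c7.png")
g=np.clip(w["img"][195:355,210:355].astype(float)*4,0,255).astype(np.uint8)
cv2.imwrite("pics/c8.png",cv2.resize(np.ascontiguousarray(g[:,:,::-1]),None,fx=3.7,fy=3.7,interpolation=cv2.INTER_CUBIC))
E
```

```text
[[279.6 273.6]
 [279.4 293.7]
 [282.5 296.8]
 [282.4 269.4]]
[ 0.5142 -0.1536  0.075 ]
15.519861547375257
```

View pics/c8.png

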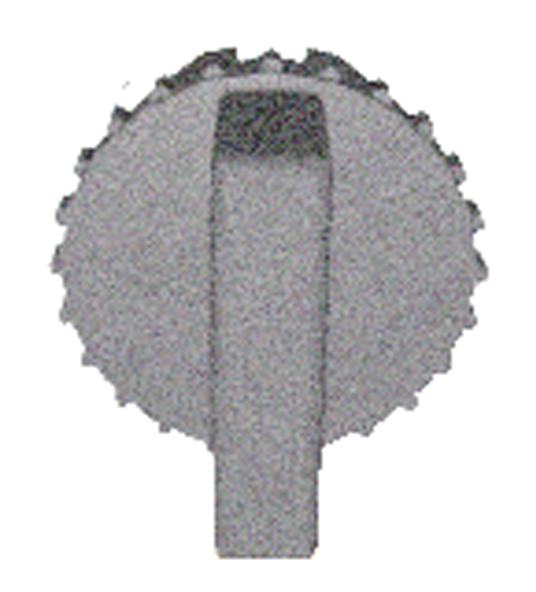

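Request:
send_rows(moves=[-1,0.5,1,0,-1,0.5,1,0,-1,0.5,1,0,-1,0.5,1,0,-1,0.5,1,0,-1,0.5,1,0], hand=1, newtons=80)

```text
clock: 4.0
tcp_pos: [0.5143, -0.1529, 0.1227]
orientation: [-3.125, -0.323, -0.001]
contact_force: [-2.0, 1.1, 5.1]
grip_width: 0.0126
```

```bash
python3 - <<'E'
from h import *
from bench import r
o=r.get_obs();print(o["clock"],o["joints"].round(2),o["tcp_pos"],o["contact_force"],o["moment"],o["grip_width"],tomove(o,[.5145,-.154,.122],0))
E
```

```text
4.0 [-0.36  0.46  0.69  2.02 -0.41  0.8  -0.8 ] [ 0.51425345 -0.15291003  0.12268528] [-1.97260656  1.07143555  5.09512291] [0.17611538 0.36764772 0.04163789] 0.01258452944603106 (array([0.02, 1.12, 0.68]), 'turn', np.float64(-78.19), 'cur y az', np.float64(-78.19))
```

Request:
send_rows(moves=[0,0,0,-2,0,0,0,-4,0,0,0,-6,0,0,0,-8,0,0,0,-10])

```text
clock: 4.62
tcp_pos: [0.5147, -0.1532, 0.1227]
orientation: [3.084, 0.597, 0.002]
contact_force: [0.4, -0.3, 5.1]
grip_width: 0.0121
```

```bash
cat > st.py <<'E'
from h import *
from bench import r
o=r.get_obs();Rm=R.from_rotvec(o["orientation"]).as_matrix()
print(o["clock"],"tcp",o["tcp_pos"].round(4),"F",o["contact_force"].round(1),"M",o["moment"].round(2),"w",round(o["grip_width"],4),"yaz",np.degrees(np.arctan2(Rm[1,1],Rm[0,1])).round(2),"cap rel tank",(np.degrees(np.arctan2(Rm[1,1],Rm[0,1]))+90-15.5).round(2), "j7",o["joints"].round(2))
E
python3 st.py
```

```text
4.625 tcp [ 0.5147 -0.1532  0.1227] F [ 0.4 -0.3  5.1] M [-0.    0.05 -0.03] w 0.0121 yaz -68.1 cap rel tank 6.4 j7 [-0.33  0.45  0.64  2.02 -0.38  0.79 -0.65]
```

```bash
python3 - <<'E'
from h import *
from bench import r
f=r.grab_frame("wrist"); np.savez("w3.npz",**f)
g=np.clip(f["img"].astype(float)*1.6,0,255).astype(np.uint8)[90:400,120:440,::-1]
cv2.imwrite("pics/w3.png",cv2.resize(np.ascontiguousarray(g),None,fx=1.9,fy=1.9))
E
```

```text
(no output)
```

View pics/w3.png

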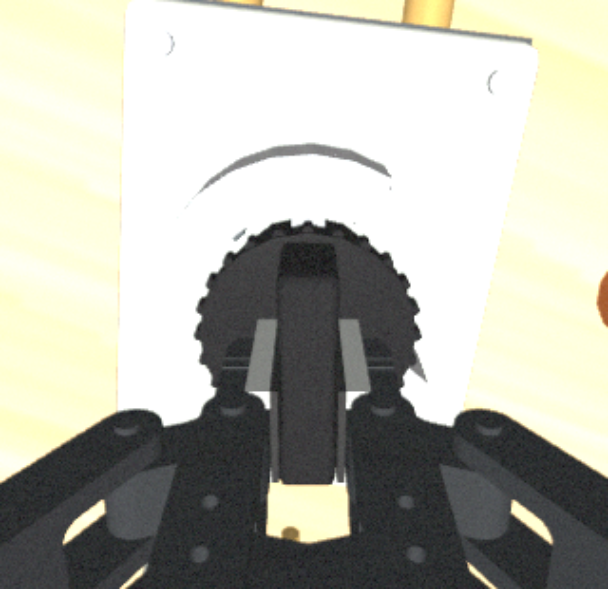

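The rib is still squarely gripped and the tank has turned in view, so the cap is turning. I'll carry on in small steps, watching Mz.

Request:
send_rows(moves=[0,0,0,-2,0,0,0,-4,0,0,0,-6])

```text
clock: 5.05
tcp_pos: [0.5148, -0.1534, 0.1227]
orientation: [3.048, 0.756, 0.002]
contact_force: [1.1, -0.8, 4.4]
grip_width: 0.0122
```

```bash
python3 st.py
```

```text
5.05 tcp [ 0.5148 -0.1534  0.1227] F [ 1.1 -0.8  4.4] M [-0.16 -0.05 -0.08] w 0.0122 yaz -62.14 cap rel tank 12.36 j7 [-0.31  0.45  0.61  2.02 -0.36  0.78 -0.57]
```

Request:
send_rows(moves=[0,0,0,-1,0,0,0,-2])

```text
clock: 5.3
tcp_pos: [0.5148, -0.1534, 0.1227]
orientation: [3.035, 0.808, 0.002]
contact_force: [0.9, -1.4, 6.7]
grip_width: 0.0121
```

```bash
python3 st.py
```

```text
5.3 tcp [ 0.5148 -0.1534  0.1227] F [ 0.9 -1.4  6.7] M [-0.19 -0.13 -0.11] w 0.0121 yaz -60.18 cap rel tank 14.32 j7 [-0.3   0.44  0.61  2.02 -0.35  0.78 -0.54]
```

Request:
send_rows(moves=[0,0,0,-1,0,0,0,-2])

```text
clock: 5.55
tcp_pos: [0.5147, -0.1533, 0.1227]
orientation: [3.02, 0.861, 0.002]
contact_force: [0.1, -0.9, 5.4]
grip_width: 0.0121
```

```bash
python3 st.py
```

```text
5.55 tcp [ 0.5147 -0.1533  0.1227] F [ 0.1 -0.9  5.4] M [-0.15 -0.1  -0.07] w 0.0121 yaz -58.17 cap rel tank 16.33 j7 [-0.3   0.44  0.6   2.02 -0.35  0.78 -0.51]
```

Request:
send_rows(moves=[0,0,0,-1,0,0,0,-2])

```text
clock: 5.8
tcp_pos: [0.5147, -0.1534, 0.1227]
orientation: [3.005, 0.914, 0.002]
contact_force: [0.1, -0.9, 5.6]
grip_width: 0.0122
```

```bash
python3 st.py
```

```text
5.8 tcp [ 0.5147 -0.1534  0.1227] F [ 0.1 -0.9  5.6] M [-0.22 -0.15 -0.09] w 0.0122 yaz -56.17 cap rel tank 18.33 j7 [-0.29  0.44  0.59  2.02 -0.34  0.78 -0.48]
```

Request:
send_rows(moves=[0,0,0,-1,0,0,0,-2])

```text
clock: 6.05
tcp_pos: [0.5147, -0.1534, 0.1227]
orientation: [2.988, 0.966, 0.002]
contact_force: [0.1, -0.5, 5.9]
grip_width: 0.0123
```

```bash
python3 st.py
```

```text
6.05 tcp [ 0.5147 -0.1534  0.1227] F [ 0.1 -0.5  5.9] M [-0.21 -0.04 -0.04] w 0.0123 yaz -54.17 cap rel tank 20.33 j7 [-0.28  0.44  0.58  2.02 -0.34  0.78 -0.45]
```

Request:
send_rows(moves=[0,0,0,-1,0,0,0,-2])

```text
clock: 6.3
tcp_pos: [0.5147, -0.1534, 0.1227]
orientation: [2.971, 1.018, 0.002]
contact_force: [0.7, -0.7, 5.9]
grip_width: 0.012
```

```bash
python3 st.py
```

```text
6.3 tcp [ 0.5147 -0.1534  0.1227] F [ 0.7 -0.7  5.9] M [-0.16 -0.17 -0.06] w 0.012 yaz -52.18 cap rel tank 22.32 j7 [-0.28  0.44  0.57  2.01 -0.33  0.78 -0.42]
```

Request:
send_rows(moves=[0,0,0,-1,0,0,0,-2])

```text
clock: 6.55
tcp_pos: [0.5147, -0.1533, 0.1227]
orientation: [2.953, 1.07, 0.002]
contact_force: [-0.7, -0.8, 5.3]
grip_width: 0.0123
```

```bash
python3 st.py
```

```text
6.55 tcp [ 0.5147 -0.1533  0.1227] F [-0.7 -0.8  5.3] M [-0.13 -0.16 -0.08] w 0.0123 yaz -50.17 cap rel tank 24.33 j7 [-0.27  0.43  0.56  2.01 -0.32  0.78 -0.39]
```

Request:
send_rows(moves=[0,0,0,-1,0,0,0,-2])

```text
clock: 6.8
tcp_pos: [0.5148, -0.1533, 0.1227]
orientation: [2.934, 1.121, 0.002]
contact_force: [0.3, -0.2, 5.8]
grip_width: 0.0122
```

```bash
python3 st.py
```

```text
6.8 tcp [ 0.5148 -0.1533  0.1227] F [ 0.3 -0.2  5.8] M [-0.19 -0.16 -0.06] w 0.0122 yaz -48.17 cap rel tank 26.33 j7 [-0.26  0.43  0.55  2.01 -0.32  0.78 -0.36]
```

Request:
send_rows(moves=[0,0,0,-1,0,0,0,-2])

```text
clock: 7.05
tcp_pos: [0.5148, -0.1533, 0.1227]
orientation: [2.914, 1.172, 0.002]
contact_force: [-0.6, 0.1, 5.9]
grip_width: 0.0124
```

```bash
python3 st.py
```

```text
7.05 tcp [ 0.5148 -0.1533  0.1227] F [-0.6  0.1  5.9] M [-0.17 -0.11 -0.04] w 0.0124 yaz -46.17 cap rel tank 28.33 j7 [-0.25  0.43  0.54  2.01 -0.31  0.78 -0.33]
```

```bash
python3 - <<'E'
from h import *
from bench import r
f=r.grab_frame("wrist"); np.savez("w4.npz",**f)
g=np.clip(f["img"].astype(float)*1.3,0,255).astype(np.uint8)[90:400,120:440,::-1]
cv2.imwrite("pics/w4.png",cv2.resize(np.ascontiguousarray(g),None,fx=1.9,fy=1.9))
E
```

```text
(no output)
```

View pics/w4.png

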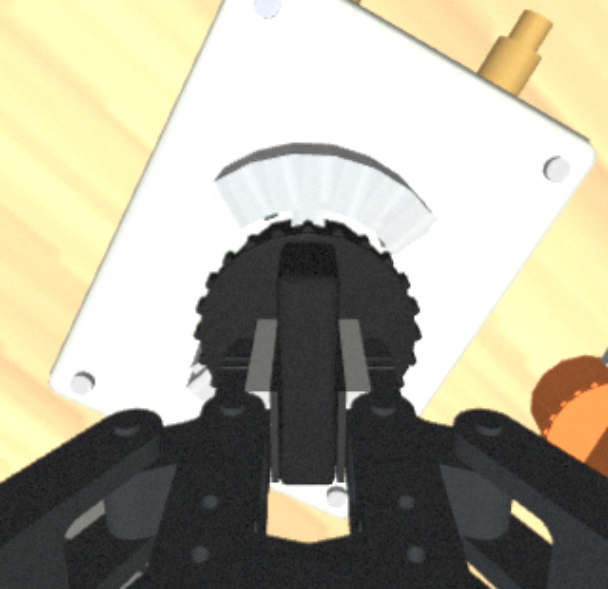

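Request:
send_rows(moves=[0,0,0,-1,0,0,0,-2])

```text
clock: 7.35
tcp_pos: [0.5148, -0.1533, 0.1227]
orientation: [2.893, 1.223, 0.002]
contact_force: [0.4, 0.0, 4.9]
grip_width: 0.0124
```

```bash
python3 st.py
```

```text
7.35 tcp [ 0.5148 -0.1533  0.1227] F [0.4 0.  4.9] M [-0.17 -0.16 -0.05] w 0.0124 yaz -44.17 cap rel tank 30.33 j7 [-0.25  0.43  0.53  2.01 -0.31  0.78 -0.31]
```

The rib still sits squarely between the pads (rib at about (308,380) in the crop), and the cap follows the hand. Continuing.

Request:
send_rows(moves=[0,0,0,-1,0,0,0,-2])

```text
clock: 7.6
tcp_pos: [0.5148, -0.1533, 0.1227]
orientation: [2.871, 1.273, 0.002]
contact_force: [1.1, 0.3, 4.9]
grip_width: 0.0123
```

```bash
python3 st.py
```

```text
7.6 tcp [ 0.5148 -0.1533  0.1227] F [1.1 0.3 4.9] M [-0.22 -0.12 -0.02] w 0.0123 yaz -42.17 cap rel tank 32.33 j7 [-0.24  0.43  0.52  2.01 -0.3   0.78 -0.28]
```

Request:
send_rows(moves=[0,0,0,-1,0,0,0,-2])

```text
clock: 7.85
tcp_pos: [0.5147, -0.1533, 0.1227]
orientation: [2.848, 1.323, 0.002]
contact_force: [-0.1, -0.6, 5.6]
grip_width: 0.0119
```

```bash
python3 st.py
```

```text
7.85 tcp [ 0.5147 -0.1533  0.1227] F [-0.1 -0.6  5.6] M [-0.15 -0.1  -0.07] w 0.0119 yaz -40.17 cap rel tank 34.33 j7 [-0.23  0.43  0.51  2.01 -0.29  0.77 -0.25]
```

Request:
send_rows(moves=[0,0,0,-1,0,0,0,-2])

```text
clock: 8.1
tcp_pos: [0.5146, -0.1532, 0.1227]
orientation: [2.825, 1.372, 0.001]
contact_force: [-0.2, -0.3, 5.8]
grip_width: 0.0125
```

```bash
python3 st.py
```

```text
8.1 tcp [ 0.5146 -0.1532  0.1227] F [-0.2 -0.3  5.8] M [-0.1   0.02 -0.15] w 0.0125 yaz -38.18 cap rel tank 36.32 j7 [-0.23  0.42  0.51  2.01 -0.29  0.77 -0.22]
```

Request:
send_rows(moves=[0,0,0,-0.5,0,0,0,-1])

```text
clock: 8.35
tcp_pos: [0.5146, -0.1532, 0.1227]
orientation: [2.814, 1.395, 0.002]
contact_force: [-0.5, -0.5, 6.3]
grip_width: 0.012
```

```bash
python3 st.py
```

```text
8.35 tcp [ 0.5146 -0.1532  0.1227] F [-0.5 -0.5  6.3] M [-0.07 -0.01 -0.44] w 0.012 yaz -37.25 cap rel tank 37.25 j7 [-0.22  0.42  0.5   2.01 -0.29  0.77 -0.2 ]
```

Request:
send_rows(moves=[0,0,0,-0.4,0,0,0,-0.8])

```text
clock: 8.6
tcp_pos: [0.5146, -0.1532, 0.1227]
orientation: [2.805, 1.414, 0.002]
contact_force: [0.7, 0.5, 6.1]
grip_width: 0.0122
```

```bash
python3 st.py
```

```text
8.6 tcp [ 0.5146 -0.1532  0.1227] F [0.7 0.5 6.1] M [-0.   -0.01 -0.82] w 0.0122 yaz -36.51 cap rel tank 37.99 j7 [-0.22  0.42  0.5   2.01 -0.28  0.77 -0.19]
```

Request:
send_rows(moves=[0,0,0,1,0,0,0,2,0,0,0,2.2])

```text
clock: 8.98
tcp_pos: [0.5146, -0.1532, 0.1227]
orientation: [2.83, 1.362, 0.001]
contact_force: [0.1, 0.1, 6.2]
grip_width: 0.0123
```

```bash
python3 st.py
```

```text
8.975 tcp [ 0.5146 -0.1532  0.1227] F [0.1 0.1 6.2] M [-0.1   0.   -0.03] w 0.0123 yaz -38.61 cap rel tank 35.89 j7 [-0.23  0.42  0.51  2.01 -0.29  0.77 -0.22]
```

Eased off (Mz≈0). Now I press.

Request:
send_rows(moves=[0,0,1,0,0,0,2,0,0,0,3,0,0,0,4,0,0,0,5,0,0,0,5,0])

```text
clock: 9.72
tcp_pos: [0.5146, -0.1532, 0.118]
orientation: [2.83, 1.362, 0.002]
contact_force: [-1.2, 1.1, 10.9]
grip_width: 0.012
```

```bash
python3 st.py
```

```text
9.725 tcp [ 0.5146 -0.1532  0.118 ] F [-1.2  1.1 10.9] M [0.06 0.37 0.01] w 0.012 yaz -38.6 cap rel tank 35.9 j7 [-0.23  0.43  0.5   2.01 -0.3   0.76 -0.22]
```

Request:
send_rows(moves=[0,0,1,0,0,0,2,0,0,0,2.6,0,0,0,2.6,0])

```text
clock: 10.22
tcp_pos: [0.5146, -0.1532, 0.1156]
orientation: [2.83, 1.362, 0.002]
contact_force: [-1.6, 0.7, 12.6]
grip_width: 0.0123
```

```bash
python3 st.py
```

```text
10.225 tcp [ 0.5146 -0.1532  0.1156] F [-1.6  0.7 12.6] M [ 0.1   0.52 -0.02] w 0.0123 yaz -38.6 cap rel tank 35.9 j7 [-0.22  0.43  0.5   2.02 -0.3   0.76 -0.22]
```

Request:
send_rows(moves=[0,0,0.4,0,0,0,0.7,0,0,0,0.7,0])

```text
clock: 10.6
tcp_pos: [0.5146, -0.1532, 0.115]
orientation: [2.831, 1.362, 0.002]
contact_force: [-2.3, 0.4, 13.5]
grip_width: 0.0126
```

```bash
python3 st.py
```

```text
10.6 tcp [ 0.5146 -0.1532  0.115 ] F [-2.3  0.4 13.5] M [ 0.07  0.52 -0.01] w 0.0126 yaz -38.6 cap rel tank 35.9 j7 [-0.22  0.44  0.5   2.02 -0.3   0.76 -0.22]
```

Request:
send_rows(moves=[0,0,0,-1.5,0,0,0,-3,0,0,0,-4.5,0,0,0,-6])

```text
clock: 11.1
tcp_pos: [0.5151, -0.1533, 0.1152]
orientation: [2.754, 1.509, 0.003]
contact_force: [-0.7, 1.0, 14.5]
grip_width: 0.0126
```

```bash
python3 st.py
```

```text
11.1 tcp [ 0.5151 -0.1533  0.1152] F [-0.7  1.  14.5] M [ 0.14  0.35 -0.07] w 0.0126 yaz -32.56 cap rel tank 41.94 j7 [-0.2   0.43  0.47  2.02 -0.28  0.76 -0.13]
```

Request:
send_rows(moves=[0,0,0.2,-2,0,0,0.2,-4,0,0,0.2,-6,0,0,0.2,-8,0,0,0.2,-10,0,0,0.2,-12,0,0,0.2,-14,0,0,0.2,-16])

```text
clock: 12.1
tcp_pos: [0.5157, -0.1534, 0.1152]
orientation: [2.516, 1.877, 0.004]
contact_force: [0.7, 0.7, 13.5]
grip_width: 0.0124
```

```bash
python3 st.py
```

```text
12.1 tcp [ 0.5157 -0.1534  0.1152] F [ 0.7  0.7 13.5] M [ 0.02  0.05 -0.06] w 0.0124 yaz -16.54 cap rel tank 57.96 j7 [-0.15  0.42  0.4   2.01 -0.24  0.75  0.11]
```

Request:
send_rows(moves=[0,-0.2,0.2,-2.5,0,-0.4,0.2,-5,0,-0.6,0.2,-7.5,0,-0.7,0.2,-10,0,-0.7,0.2,-12.5,0,-0.7,0.2,-15,0,-0.7,0.2,-17.5,0,-0.7,0.2,-20])

```text
clock: 13.1
tcp_pos: [0.5155, -0.1532, 0.1152]
orientation: [2.151, 2.285, 0.004]
contact_force: [0.4, 0.1, 13.6]
grip_width: 0.0125
```

```bash
python3 st.py
```

```text
13.1 tcp [ 0.5155 -0.1532  0.1152] F [ 0.4  0.1 13.6] M [ 0.04 -0.08 -0.06] w 0.0125 yaz 3.47 cap rel tank 77.97 j7 [-0.08  0.41  0.31  2.01 -0.18  0.75  0.41]
```

Request:
send_rows(moves=[0,0,0.1,-2.5,0,0,0.1,-5,0,0,0.1,-7.5,0,0,0.1,-10,0,0,0.1,-12.5,0,0,0.1,-15,0,0,0.1,-17.5,0,0,0.1,-19])

```text
clock: 14.1
tcp_pos: [0.5155, -0.1531, 0.1151]
orientation: [1.744, 2.608, 0.003]
contact_force: [0.0, 1.3, 13.4]
grip_width: 0.0123
```

```bash
cat >>st.py <<'E'
import sys
if len(sys.argv)>1:
    f=r.grab_frame("wrist")
    g=np.clip(f["img"].astype(float)*1.3,0,255).astype(np.uint8)[:,:,::-1]
    cv2.imwrite(sys.argv[1],np.ascontiguousarray(g)); np.savez("last.npz",**f)
E
python3 st.py pics/w5.png
```

```text
14.1 tcp [ 0.5155 -0.1531  0.1151] F [ 0.   1.3 13.4] M [ 0.07  0.02 -0.06] w 0.0123 yaz 22.46 cap rel tank 96.96 j7 [-0.01  0.4   0.23  2.   -0.13  0.74  0.69]
```

View pics/w5.png

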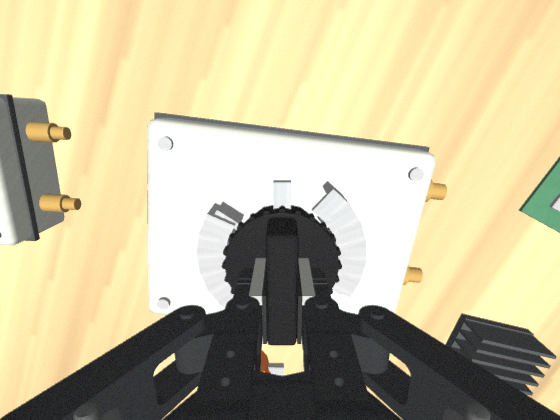

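The ear at (282,190) stands clear in the gap between the claws, so I lift.

Request:
send_rows(moves=[0,0,-2,0,0,0,-5,0,0,0,-9,0,0,0,-15,0,0,0,-24,0,0,0,-36,0,0,0,-50,0,0,0,-65,0])

```text
clock: 15.15
tcp_pos: [0.5128, -0.1526, 0.1791]
orientation: [-1.747, -2.61, 0.001]
contact_force: [0.5, -0.5, -0.6]
grip_width: 0.0123
```

```bash
python3 st.py pics/w6.png; python3 - <<'E'
from h import *
from bench import r
f=r.grab_frame("side"); np.savez("side1.npz",**f);cv2.imwrite("pics/s1.png",f["img"][:,:,::-1])
print(tomove(r.get_obs(),[.5275,.1835,.19],75))
E
```

```text
15.15 tcp [ 0.5128 -0.1526  0.1791] F [ 0.5 -0.5 -0.6] M [-0.06 -0.06 -0.01] w 0.0123 yaz 22.4 cap rel tank 96.9 j7 [-0.04  0.31  0.25  1.96 -0.1   0.89  0.66]
(array([306.1 , 140.4 ,  -9.66]), 'turn', np.float64(-52.6), 'cur y az', np.float64(22.4))
```

View pics/s1.png

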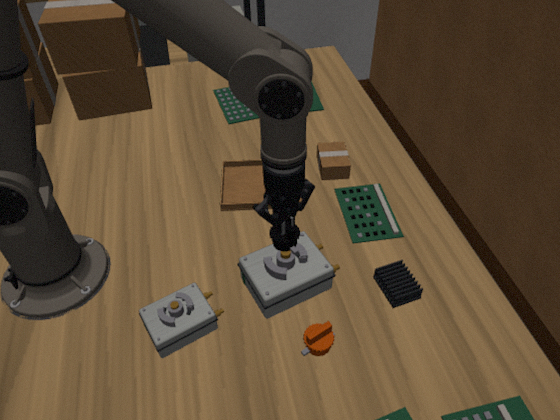

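The side view shows the cap at (286,235), lifted clear with the bare brass neck below it. Next I carry it to the tray.

Request:
send_rows(moves=[20,9,-6,-2,60,28,-10,-7,105,48,-10,-12,150,69,-10,-18,195,89,-10,-24,240,110,-10,-30,280,128,-10,-36,306,140,-10,-36])

```text
clock: 16.25
tcp_pos: [0.5248, 0.1875, 0.1882]
orientation: [-0.846, -3.024, -0.001]
contact_force: [0.3, -0.6, -1.1]
grip_width: 0.012
```

Request:
send_rows(moves=[0,0,0,0,0,0,0,0])

```text
clock: 16.5
tcp_pos: [0.5256, 0.1832, 0.1882]
orientation: [-0.854, -3.023, 0.002]
contact_force: [0.4, -0.0, -1.7]
grip_width: 0.012
```

```bash
python3 st.py pics/w7.png; python3 - <<'E'
from h import *
from bench import r
for n in("scene","side"):
    f=r.grab_frame(n); np.savez(n+"2.npz",**f);cv2.imwrite(f"pics/{n}2.png",f["img"][:,:,::-1])
E
```

```text
16.5 tcp [0.5256 0.1832 0.1882] F [ 0.4 -0.  -1.7] M [-0.01 -0.   -0.02] w 0.012 yaz 58.44 cap rel tank 132.94 j7 [-0.44  0.33 -0.01  1.88  0.    0.93  0.57]
```

View pics/w7.png

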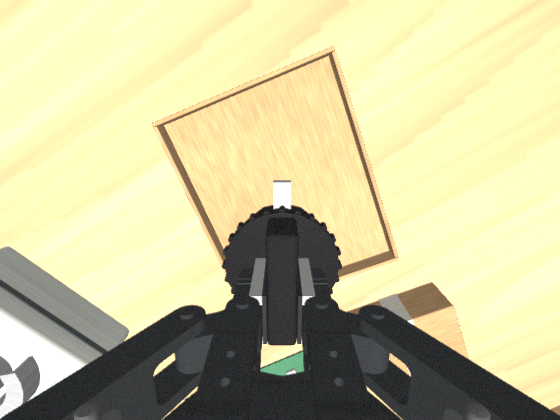

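View pics/side2.png

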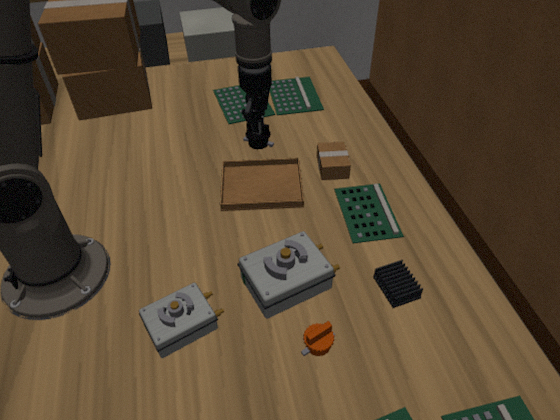

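```bash
python3 - <<'E'
from h import *
from bench import r
w=ld("last");C=np.array([onz(w,p,.025) for p in[(154,124),(334,49),(397,257)]]);print(C.round(4),(C[0]+C[2])/2)
m=(C[0]+C[2])/2
m=(m+[.5275,.1835,.025])/2; m[2]=.047;print(tomove(r.get_obs(),m,58.44))
E
```

```text
[[0.4053 0.1162 0.025 ]
 [0.4379 0.2896 0.025 ]
 [0.6476 0.2509 0.025 ]] [0.5264355  0.18358467 0.025     ]
(array([2.0000e-02, 1.5800e+00, 1.4143e+02]), 'turn', np.float64(-0.13), 'cur y az', np.float64(58.31))
```

The tray centre (0.5265, 0.1836) agrees between views, so I lower the cap there.

Request:
send_rows(moves=[0,1,15,0,0,1,35,0,0,1,55,0,0,1,75,0,0,1,95,0,0,1,112,0,0,1,126,0,0,1,136,0])

```text
clock: 17.65
tcp_pos: [0.5267, 0.1842, 0.0516]
orientation: [-0.856, -3.022, 0.001]
contact_force: [0.7, 0.1, -0.8]
grip_width: 0.0124
```

Request:
send_rows(moves=[0,0,2,0,0,0,4,0,0,0,5,0,0,0,5,0])

```text
clock: 18.15
tcp_pos: [0.527, 0.1844, 0.0478]
orientation: [0.855, 3.022, 0.001]
contact_force: [-0.8, -0.1, -0.6]
grip_width: 0.0122
```

```bash
python3 st.py
```

```text
18.15 tcp [0.527  0.1844 0.0478] F [-0.8 -0.1 -0.6] M [-0.05  0.01  0.01] w 0.0122 yaz 58.4 cap rel tank 132.9 j7 [-0.44  0.53 -0.01  1.97  0.01  0.64  0.56]
```

Request:
send_rows(moves=[0,0,0.7,0,0,0,1.4,0,0,0,2.1,0,0,0,2.8,0,0,0,3,0])

```text
clock: 18.77
tcp_pos: [0.5267, 0.1843, 0.0444]
orientation: [-0.855, -3.023, 0.0]
contact_force: [0.0, 0.4, -1.5]
grip_width: 0.0119
```

```bash
python3 st.py
```

```text
18.775 tcp [0.5267 0.1843 0.0444] F [ 0.   0.4 -1.5] M [-0.02  0.03 -0.01] w 0.0119 yaz 58.4 cap rel tank 132.9 j7 [-0.44  0.53 -0.01  1.98  0.01  0.63  0.56]
```

Request:
send_rows(moves=[0,0,0.5,0,0,0,1,0,0,0,1.5,0,0,0,1.5,0])

```text
clock: 19.27
tcp_pos: [0.5267, 0.1843, 0.043]
orientation: [-0.855, -3.023, 0.0]
contact_force: [1.1, 0.1, -0.7]
grip_width: 0.0125
```

```bash
python3 st.py
```

```text
19.275 tcp [0.5267 0.1843 0.043 ] F [ 1.1  0.1 -0.7] M [-0.02  0.02 -0.  ] w 0.0125 yaz 58.4 cap rel tank 132.9 j7 [-0.44  0.54 -0.01  1.98  0.01  0.63  0.56]
```

Request:
send_rows(moves=[0,0,0.4,0,0,0,0.8,0,0,0,0.8,0])

```text
clock: 19.65
tcp_pos: [0.5268, 0.1844, 0.0427]
orientation: [0.855, 3.023, 0.0]
contact_force: [-2.0, -0.5, 4.7]
grip_width: 0.0125
```

```bash
python3 st.py
```

```text
19.65 tcp [0.5268 0.1844 0.0427] F [-2.  -0.5  4.7] M [-0.11  0.36  0.01] w 0.0125 yaz 58.4 cap rel tank 132.9 j7 [-0.44  0.54 -0.01  1.98  0.01  0.63  0.56]
```

Contact at +5 N, so the cap is resting on the tray floor. Letting go.

Request:
send_rows(moves=[0,0,-0.3,0,0,0,-0.3,0,0,0,-0.3,0,0,0,-0.3,0,0,0,-0.3,0,0,0,-0.3,0], hand=0)

```text
clock: 20.4
tcp_pos: [0.5268, 0.1844, 0.0425]
orientation: [-0.855, -3.023, -0.0]
contact_force: [-0.2, 0.2, -0.1]
grip_width: 0.0854
```

Request:
send_rows(moves=[0,0,-3,0,0,0,-8,0,0,0,-18,0,0,0,-35,0,0,0,-60,0,0,0,-90,0,0,0,-120,0,0,0,-140,0])

```text
clock: 21.4
tcp_pos: [0.5274, 0.1846, 0.1854]
orientation: [0.855, 3.021, 0.003]
contact_force: [0.1, 0.5, -0.5]
grip_width: 0.0856
```

```bash
python3 st.py pics/w8.png; python3 - <<'E'
from h import *
from bench import r
for n in("scene","side"):
    f=r.grab_frame(n); np.savez(n+"3.npz",**f);cv2.imwrite(f"pics/{n}3.png",f["img"][:,:,::-1])
    a=ld(n+"0");d=cv2.absdiff(a["img"],f["img"]).max(2);cv2.imwrite(f"pics/{n}diff.png",np.clip(d*3.,0,255).astype(np.uint8))
E
```

```text
21.4 tcp [0.5274 0.1846 0.1854] F [ 0.1  0.5 -0.5] M [ 0.04 -0.01  0.04] w 0.0856 yaz 58.39 cap rel tank 132.89 j7 [-0.44  0.34 -0.01  1.89  0.    0.92  0.57]
```

View pics/w8.png

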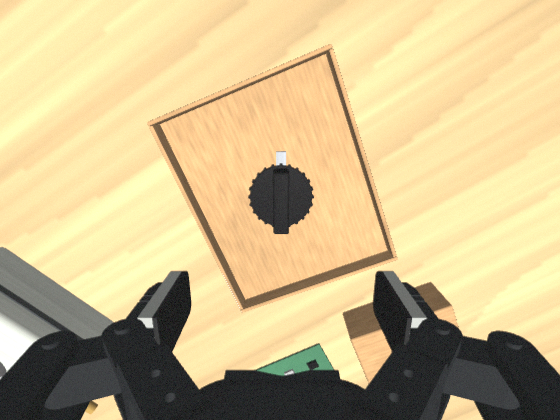

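View pics/side3.png

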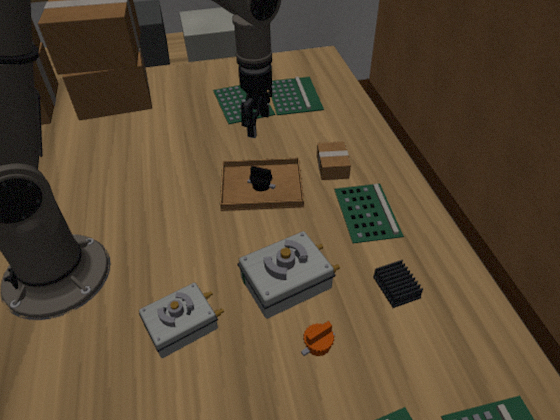

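View pics/sidediff.png

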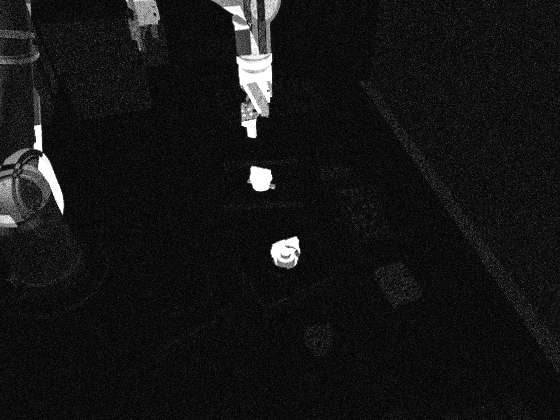

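View pics/scene3.png

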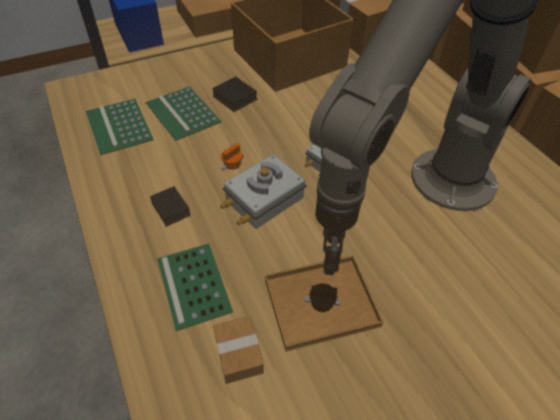

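The cap stands upright in the middle of the tray (wrist view (281,195), side view (261,178)). The before/after difference shows only the cap and the arm moved. Handing in.

```bash
python3 -c "
from bench import r
print(r.hand_in())"
```

```text
the job is handed in; nothing more can be done
None
```

The cap is off the tank and standing upright near the middle of the tray, released. I handed the job in at about 21.5 s; no verdict was given.

- **First stop:** I pinched the rib and turned the cap counter-clockwise until it met the stop at about 36 deg from the tank's x axis. The turning moment there reached 0.8 N m, then I eased off to about zero.
- **Press and turn:** I pressed it down about 7.7 mm and kept it at least 7.5 mm down, with 13 to 15 N, while turning on to 97 deg. The wrist view showed the ears clear of the claws before I lifted it off.
- **Set down:** It touched the tray floor at about 5 N, and I opened the gripper and backed off about 140 mm.

**Last checks:** The gripper is open and the measured force is near zero. The side view before and after shows no change except the cap and the arm, and the board, heat sink and carton look unmoved there. I viewed the scene camera's last picture too, but not its difference image.

**Disagreements:** The gripper read about 12 mm on the 14 mm rib, and the vertical force read about 5 N with the cap gripped before pressing. Neither affected the result. No check failed.

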